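# Try two sleeves on the gauge pin and sort them

## Task

One of the two square sleeves is bored too small. Find the good one by trying them on the level gauge pin: slide the good sleeve fully home against the shoulder, then take it off again and lay it flat in the shallow tray. Put the undersized sleeve in the deep bin, and let go of both.

Things in the scene. Friction and masses are not known exactly. Their poses are not given: they have to be found in the camera images.
- sleeve_a: Plain steel square sleeve, 80 mm long, 50 x 50 mm outside, round bore right through; lies on the worktop in front of the white deck plate (6 mm high, edge at x = 0.555 m). Origin in the middle of the bore (25 mm up); x along the bore, y and z square to the outer faces; both ends alike. One sleeve has a bore of 34 mm (good), the other 23 mm (undersized); names do not tell which.
- sleeve_b: The other square sleeve, same outside size and same frame as sleeve_a.
- gauge: Fixed gauge stand on the 6 mm deck plate: base 130 x 90 x 12 mm, grey upright block 56 mm wide, 117 mm high, and a level steel pin, 28 mm diameter, that stands 95 mm out from a round shoulder (48 mm); its last 12 mm taper to 18 mm. Origin at the stand's underside below the shoulder face; x points from the pin's tip to the shoulder (pin from x = -95 mm to 0); pin axis 90 mm above the origin.
- gauge_home (a point): Point on the pin's axis, 40 mm in front of the shoulder face, 96 mm above the worktop: where the middle of a sleeve is when it is fully home. Axes as the gauge's.
- tray: Fixed shallow steel tray for good sleeves, 150 x 150 mm outside, rim 28 mm above the worktop, walls 4 mm, floor inside 12 mm above the worktop. Origin at the middle of its underside, at worktop height; z up.
- bin: Fixed deep grey plastic bin for rejected sleeves, 150 x 150 mm outside, walls 65 mm high above the worktop, walls 4 mm thick, floor inside 12 mm above the worktop. Origin at the middle of its underside, at worktop height; z up.

How it is judged:
By the outcome, as a careful person would: the job done as asked, in the order asked, and still so for the second after the job is handed in, with the robot touching nothing.
It also fails if it takes over 72 s, if anything falls off the work surface, if the arm or the gripper's body presses on something with over 40 N, if the wrist force passes 120 N, or if a joint passes its speed limit or range.

## Robot

A 6-joint arm with a two-finger parallel gripper is mounted at the origin on a cart in front of the work surface, level with it; the furniture and walls round the work are solid. World frame = base frame: x ahead of the robot, y to its left, z up, the work surface at z = 0. Lengths are in m, angles in rad, forces in N, time in s.
With the tool pointing down it reaches from about 0.35 to 0.925 m from the base axis. Payload 6.4 kg.
Tool frame: the origin (TCP) lies midway between the tips of the shut fingers; the grasp point (between the pads) lies 19 mm behind it; z points along the fingers, y is the line along which they close (so a half turn about z gives the same grasp; the last joint's range is limited). The gripper opens to 85 mm and grips with 20 to 120 N. Pads are 22 mm wide; open, the fingers measure 114 mm over their backs; the gripper's body (76 mm by 85 mm) begins 54 mm behind the grasp point. The pads swing forward as they close: fully open they stand 13 mm farther back than shut.
Start: joints at [0.993, 0.245, 1.558, -0, 1.339, -0.174], TCP at [0.255, 0.598, 0.231] pointing down, gripper open.
Joint ranges: [-3.13, 3.13], [-1.02, 2.26], [0.13, 2.54], [-0.95, 4.09], [0.21, 2.88], [-2.74, 2.74]. Speed limits (rad/s): [2.57, 2.57, 3.14, 3.14, 3.14, 3.14].

## Interface

Orientations are given as a unit quaternion [w, x, y, z].
In Python, from plant import * gives the robot as it stands.
- The arm moves only by the shell command python3 -m inch 'ROWS' [FORCE]. ROWS is JSON, a list that holds one entry, the list of rows, each a list of 7 numbers: the shift along the tool's x, y, z in mm, then the turn, a rotation vector about the tool's x, y, z in rad, then the opening, from 0 (shut) to 1 (fully open). A call has 1 to 20 rows; each row shifts and turns the commanded pose from where the row before left it, along the tool's axes as they then stand; what a row does not reach is not made up. A row lasts 1/10 s, in which the tool goes at most 50 mm and 8.59 degrees, less where a joint would pass 70% of its speed; a pose out of reach is approached as far as the arm can. A call with a gripper value outside its range is refused whole. The fingers move at their own pace and stop on an object; FORCE is the grip in N (left out, the last holds). Time passes only in rows, so rows that do not move let the fingers close. It gives the time, the measured TCP pose, the force, the opening and the grip force at its end, in the units of the state.
- observe(): the state, without advancing time (a new reading comes with each control period).
- get_image(name): name is "scene" or "top"; returns a dict with "image" (420x560x3 uint8, blue, green, red), "mtx" (3x3 intrinsics, pixels), "distortion" ([k1, k2, p1, p2, k3] as OpenCV has them; the pictures are not rectified), "R" (3x3) and "t" (3): a world point X has camera coordinates R X + t. Camera axes: x right, y down, z forward; pixel columns grow to the right and rows downward; lengths in m; the calibration is good to about 2 mm. A picture is of the moment at which its call begins. There is no depth.
- job_done(): hands the job in; it is judged then, once.
Trained networks look in a picture, given as the dict that the camera call returned (one of the last four; its "shot" number tells which), for a name from the list of things; names that differ only in an ending like _2 or _b are one class to them, and where a whole thing is asked for, a point or a joint stands for the part that bears it (a point fixed in the world has none). Each returns a list of dicts, best first, with "score" (0 to 1); they miss things now and then, are a little off and sometimes report something else, mostly with a low value. They report only what shows in the picture. A call takes as long as a camera call.
- boxes_of(picture, thing): "uv" ([column, row] in pixels, amid what is visible of it).
The state is a dict: "t": time; "joint_positions": joint angles; "qvel": joint speeds; "effort": joint torques, N m; "position": TCP position; "ee_rot": TCP orientation; "ft_force": force on the tool from outside, world axes, zero at the start; "moment": the same for the moment, N m; "grip_width": opening from 0.0 (shut) to 1.0 (fully open); "finger_force": force on a finger pad.
Only numpy, scipy, OpenCV 4.12 (cv2) and the standard library are available. Lean on these libraries where they do the work, as an engineer would, in place of code of your own. Each camera call takes 0.05 s, during which the arm holds its last target. There are 200 camera calls.

## Working session

There is one attempt and no reset: what is moved stays moved. The work goes in short steps, Python scripts to look and compute and a shell command to move; the robot and the scene stay as the last step left them, time stands still between calls to the robot, and variables do not carry over. Pictures are saved under pics/ and viewed, at most 10 in all, crops included, and the job is handed in when it is done.

```bash
mkdir -p pics; cat > h.py <<'E'
from plant import *
import numpy as np, cv2
def ray(p,uv):
    n=cv2.undistortPoints(np.array([[uv]],float),p["mtx"],np.array(p["distortion"],float))[0,0]
    R=np.array(p["R"]);t=np.array(p["t"])
    return -R.T@t, R.T@np.array([n[0],n[1],1.0])
def atz(p,uv,z):
    c,d=ray(p,uv); return c+d*(z-c[2])/d[2]
def proj(p,X):
    r,_=cv2.Rodrigues(np.array(p["R"])); return cv2.projectPoints(np.array(X,float).reshape(-1,3),r,np.array(p["t"],float),np.array(p["mtx"]),np.array(p["distortion"],float))[0][:,0]
E
python3 - <<'E'
from h import *
for n in("scene","top"):
    p=get_image(n);cv2.imwrite(f"pics/{n}0.png",p["image"])
    R=np.array(p["R"]);print(n,"cam",(-R.T@np.array(p["t"])).round(3),"fwd",R[2].round(2),p["mtx"][0][0])
    for th,z in(("sleeve_a",.03),("gauge",.05),("tray",.012),("bin",.03)):
        for b in boxes_of(p,th)[:3]: print(th,np.round(b["uv"]),round(b["score"],2),atz(p,b["uv"],z).round(3))
s=observe();print({k:np.round(s[k],3) for k in s})
E
```

```text
scene cam [-0.55  -0.591  0.752] fwd [ 0.79  0.39 -0.47] 544.8931837316437
sleeve_a [192. 225.] 0.68 [0.475 0.154 0.03 ]
sleeve_a [206. 190.] 0.66 [0.667 0.233 0.03 ]
sleeve_a [297. 253.] 0.63 [ 0.475 -0.15   0.03 ]
gauge [267. 202.] 0.74 [0.648 0.017 0.05 ]
tray [375. 276.] 0.74 [ 0.493 -0.341  0.012]
bin [207. 187.] 0.8 [0.687 0.241 0.03 ]
top cam [ 0.493 -0.037  1.155] fwd [ 0.09 -0.01 -1.  ] 395.466038577361
sleeve_a [203. 237.] 0.6 [0.496 0.157 0.03 ]
sleeve_a [312. 239.] 0.55 [ 0.482 -0.151  0.03 ]
gauge [248. 184.] 0.66 [0.643 0.025 0.05 ]
tray [376. 236.] 0.63 [ 0.487 -0.34   0.012]
bin [177. 177.] 0.75 [0.669 0.231 0.03 ]
{'t': np.float64(0.5), 'joint_positions': array([ 0.993,  0.245,  1.558,  0.   ,  1.339, -0.174]), 'qvel': array([-0.001,  0.   , -0.003,  0.   , -0.   ,  0.   ]), 'effort': array([-0.0000e+00, -4.2909e+01, -3.2608e+01, -0.0000e+00,  1.0000e-03,
        0.0000e+00]), 'position': array([0.255, 0.598, 0.231]), 'ee_rot': array([-0.   ,  0.201,  0.98 , -0.   ]), 'ft_force': array([ 0.224, -0.234, -0.483]), 'moment': array([ 0.014,  0.02 , -0.008]), 'finger_force': np.float64(0.0), 'grip_width': np.float64(1.0)}
```

```bash
python3 - <<'E'
import cv2
a=cv2.imread("pics/top0.png")[130:300,140:440];cv2.imwrite("pics/topc.png",cv2.resize(a,None,fx=2.66,fy=2.66,interpolation=cv2.INTER_CUBIC))
a=cv2.imread("pics/scene0.png")[130:340,130:430];cv2.imwrite("pics/scenec.png",cv2.resize(a,None,fx=2.66,fy=2.66,interpolation=cv2.INTER_CUBIC))
E
```

```text
(no output)
```

View pics/topc.png

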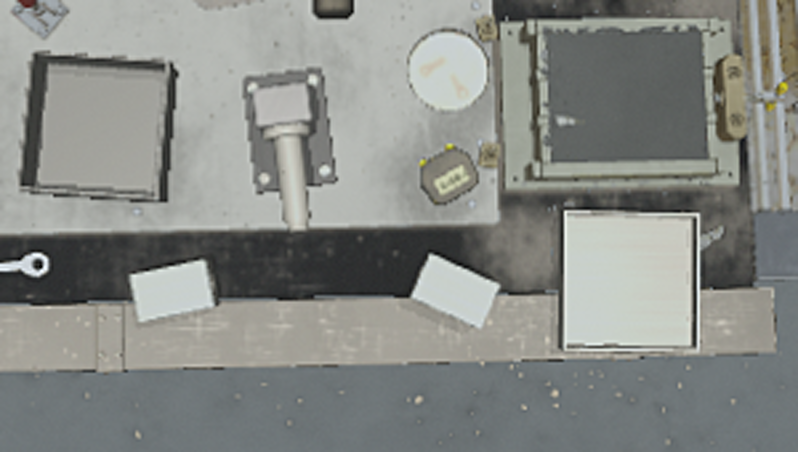

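View pics/scenec.png

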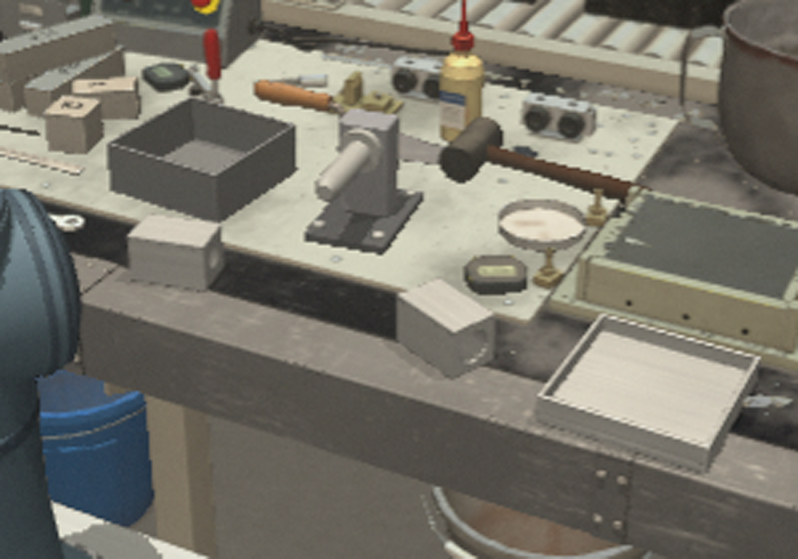

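The top crop shows the tray on the right, the bin at the upper left, the gauge in the middle, and sleeves at crop (172,290) and (456,290). In the scene crop, the right sleeve's bore looks large at (478,345) and the left one's small at (215,258). Next I'll zoom for measuring.

```bash
python3 - <<'E'
import cv2,numpy as np
t=cv2.imread("pics/top0.png");s=cv2.imread("pics/scene0.png")
def c(im,u,v,f): 
    w,h=int(400/f),int(300/f);return cv2.resize(im[v:v+h,u:u+w],(400,300),interpolation=cv2.INTER_CUBIC)
m=np.vstack([np.hstack([c(t,220,150,5),c(s,235,160,4)]),np.hstack([c(s,170,205,8),c(s,275,230,8)])])
cv2.imwrite("pics/mos.png",m)
E
```

```text
(no output)
```

View pics/mos.png

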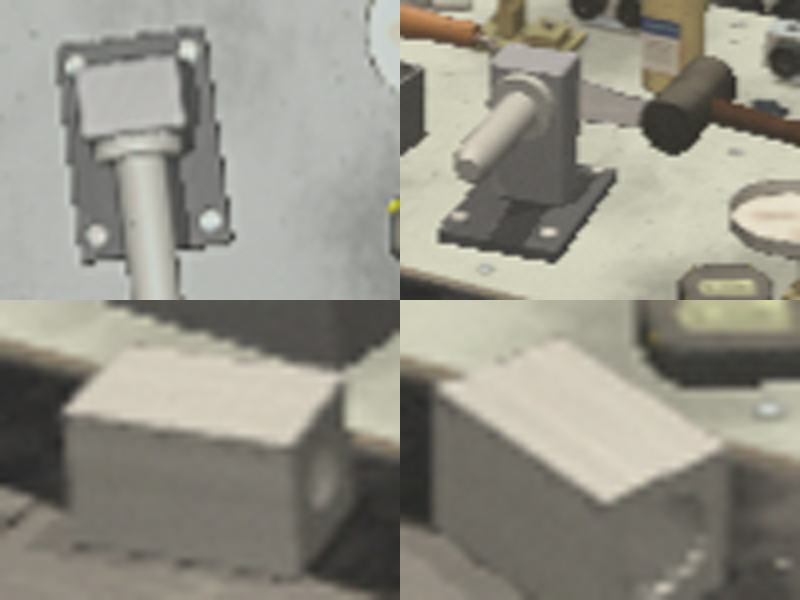

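```bash
python3 - <<'E'
from h import *
from scipy.optimize import least_squares
P={n:get_image(n) for n in("top","scene")}
px=lambda x,y,f,u,v:((x+.5)/f-.5+u,(y+.5)/f-.5+v)
T=lambda x,y:px(x,y,5,220,150)
C=lambda x,y:px(x,y,800/300,140,130)
S=lambda x,y:px(x-400,y,4,235,160)
b=np.array([atz(P["top"],T(*q),.018)[:2] for q in((58,45),(203,28),(233,238),(86,263))]) # far-left, far-right,near-right,near-left
print("base",b.round(3).tolist())
ax=(b[0]+b[1]-b[2]-b[3]);print("centre",b.mean(0).round(4),"len",np.linalg.norm(ax)/2,"wid",np.linalg.norm(b[0]+b[3]-b[1]-b[2])/2,"yaw",np.degrees(np.arctan2(ax[1],ax[0])), "from width",np.degrees(np.arctan2(*( (b[0]+b[3]-b[1]-b[2])*[-1,1]))))
q=[atz(P["top"],x,.096)[:2] for x in(T(146,170),T(157.5,290),C(296,229))]
print("pin axis pts",np.round(q,4), np.degrees(np.arctan2(*(q[0]-q[1])[::-1])))
print("scene tip", atz(P["scene"],S(466,164),.096).round(4))
for q in((440,232),(556,250),(617,172)): print("scene base",atz(P["scene"],S(*q),.018).round(4))
def rect(pts,z,names):
    w=np.array([atz(P["top"],C(*q),z)[:2] for q in pts]);r=cv2.minAreaRect((w*1000).astype(np.float32));print(names,w.mean(0).round(4),w.round(3).tolist(),r)
    return w
rect([(430,254),(499,287),(482,328),(411,297)],.05,"right")
rect([(130,274),(206,259),(215,307),(138,323)],.05,"left")
S8=lambda x,y,u,v:px(x,y,8,u,v)
A=np.array([atz(P["scene"],S8(x,y-300,170,205),.05)[:2] for x,y in((65,410),(128,345),(342,378),(295,445))]);print("left scene",A.mean(0).round(4),A.round(3).tolist())
A=np.array([atz(P["scene"],S8(x-400,y-300,275,230),.05)[:2] for x,y in((438,388),(562,340),(722,443),(605,502))]);print("right scene",A.mean(0).round(4),A.round(3).tolist())
rect([(564,210),(701,213),(699,350),(561,349)],.028,"tray")
rect([(36,52),(177,66),(165,201),(22,188)],.065,"bin")
E
```

```text
base [[0.722, 0.074], [0.73, -0.01], [0.606, -0.025], [0.594, 0.06]]
centre [0.6629 0.0247] len 0.1266421997922669 wid 0.08557068866621421 yaw 6.701316822511591 from width 6.978766291448527
pin axis pts [[0.6365 0.0201]
 [0.5715 0.015 ]
 [0.5501 0.0165]] 4.45806019466612
scene tip [0.5571 0.0187 0.096 ]
scene base [0.5913 0.0589 0.018 ]
scene base [ 0.6046 -0.0236  0.018 ]
scene base [ 0.7267 -0.0127  0.018 ]
right [ 0.4835 -0.1465] [[0.523, -0.121], [0.487, -0.192], [0.445, -0.173], [0.479, -0.1]] ((483.6699523925781, -146.85365295410156), (80.79048156738281, 49.141273498535156), 64.5617904663086)
left [0.4908 0.1494] [[0.509, 0.194], [0.523, 0.114], [0.473, 0.105], [0.458, 0.186]] ((490.6015625, 149.5816650390625), (51.81011962890625, 82.1155776977539), 9.948127746582031)
left scene [0.4897 0.1502] [[0.46, 0.186], [0.506, 0.193], [0.519, 0.116], [0.474, 0.106]]
right scene [ 0.4831 -0.147 ] [[0.479, -0.101], [0.522, -0.123], [0.489, -0.191], [0.443, -0.173]]
tray [ 0.4904 -0.3387] [[0.568, -0.268], [0.561, -0.418], [0.414, -0.409], [0.419, -0.26]] ((490.12249755859375, -338.8097229003906), (151.96908569335938, 148.5281982421875), 87.43033599853516)
bin [0.6637 0.2218] [[0.745, 0.29], [0.726, 0.14], [0.584, 0.154], [0.601, 0.304]] ((664.2540283203125, 221.73605346679688), (153.4727783203125, 144.6513214111328), 83.57884216308594)
```

```bash
cat >> h.py <<'E'
from scipy.spatial.transform import Rotation as Ro
def go(x,y,z,psi):
    """tool shift mm and turn to reach TCP x,y,z pointing down with tool x at psi deg"""
    s=observe();w,a,b,c=s["ee_rot"];R=Ro.from_quat([a,b,c,w])
    p=np.radians(psi);T=Ro.from_matrix(np.array([[np.cos(p),np.sin(p),0],[np.sin(p),-np.cos(p),0],[0,0,-1]]).T)
    d=R.inv().apply(np.array([x,y,z])-s["position"])*1000
    print("t",round(float(s["t"]),2),"pos",np.round(s["position"],4),"shift",d.round(1),"turn",(R.inv()*T).as_rotvec().round(4),"F",np.round(s["ft_force"],1),"gw",round(float(s["grip_width"]),3),"ff",round(float(s["finger_force"]),1))
E
python3 - <<'E'
from h import *
from scipy.optimize import least_squares
top=np.array([[0.722,0.074],[0.73,-0.01],[0.606,-0.025],[0.594,0.06]]);lo=np.array([[65,45],[65,-45],[-65,-45],[-65,45]])/1000
sc=np.array([[.5913,.0589],[.6046,-.0236],[.7267,-.0127]]);ls=lo[[3,2,1]]
pin=np.array([[.6365,.0201],[.5715,.015],[.5501,.0165]]);tip=np.array([.5571,.0187])
def f(p):
    R=np.array([[np.cos(p[2]),-np.sin(p[2])],[np.sin(p[2]),np.cos(p[2])]])
    g=lambda l:l@R.T+p[:2]
    n=R[:,1]
    return np.r_[(g(lo+[p[3],0])-top).ravel(),(g(ls+[p[3],0])-sc).ravel(),(pin-p[:2])@n,g(np.array([-.095,0]))-tip, (g(np.array([-.095,0]))-pin[2])@R[:,0]]
r=least_squares(f,[.65,.025,.1,.02],loss="soft_l1",f_scale=.002);print(r.x,np.degrees(r.x[2]),(r.fun*1000).round(1))
go(.4833,-.1468,.12,64)
E
```

```text
[0.64887499 0.02390905 0.10063582 0.01324639] 5.766007725553768 [ 0.2  2.5  1.2 -3.  -4.1 -1.1 -1.1  3.5  1.6  4.6 -2.7 -2.5  4.5 -0.3
 -2.5 -1.1  2.6 -2.7 -4.3  4. ]
t 0.6 pos [0.2554 0.5977 0.2313] shift [-502.1 -595.1  111.3] turn [-0.      0.      1.6208] F [ 0.3 -0.4  0.2] gw 0.998 ff 0.0
```

```bash
python3 -m inch '[[[-31.4,-37.2,0,0,0,0,1],[-31.4,-37.2,0,0,0,0,1],[-31.4,-37.2,0,0,0,0,1],[-31.4,-37.2,0,0,0,0,1],[-31.4,-37.2,0,0,0,0,1],[-31.4,-37.2,0,0,0,0,1],[-31.4,-37.2,0,0,0,0,1],[-31.4,-37.2,0,0,0,0,1],[-31.4,-37.2,0,0,0,0,1],[-31.4,-37.2,0,0,0,0,1],[-31.4,-37.2,0,0,0,0,1],[-31.4,-37.2,0,0,0,0,1],[-31.4,-37.2,0,0,0,0,1],[-31.4,-37.2,0,0,0,0,1],[-31.4,-37.2,0,0,0,0,1],[-31.4,-37.2,0,0,0,0,1]]]' 60
python3 -m inch '[[[0,0,10,0,0,0.1473,1],[0,0,10,0,0,0.1473,1],[0,0,10,0,0,0.1473,1],[0,0,10,0,0,0.1473,1],[0,0,10,0,0,0.1473,1],[0,0,10,0,0,0.1473,1],[0,0,10,0,0,0.1473,1],[0,0,10,0,0,0.1473,1],[0,0,10,0,0,0.1473,1],[0,0,10,0,0,0.1473,1],[0,0,10,0,0,0.1473,1],[0,0,0,0,0,0,1],[0,0,0,0,0,0,1]]]'
python3 - <<'E'
from h import *
go(.4833,-.1468,.006,64)
p=get_image("scene")
cv2.imwrite("pics/s1.png",cv2.resize(p["image"][170:320,230:430],(800,600),interpolation=cv2.INTER_CUBIC))
E
```

```text
t: 2.2
position: [0.4838, -0.1492, 0.2316]
ee_rot: [0.0, 0.201, 0.98, -0.0]
ft_force: [1.8, 0.0, 0.9]
grip_width: 1.0
finger_force: 0.0
t: 3.5
position: [0.4836, -0.1471, 0.1215]
ee_rot: [0.0, 0.847, 0.531, 0.0]
ft_force: [-0.3, 0.4, -1.2]
grip_width: 0.997
finger_force: 0.0
t 3.5 pos [ 0.4836 -0.1471  0.1215] shift [ 1.000e-01 -4.000e-01  1.155e+02] turn [0.0001 0.     0.0035] F [-0.3  0.4 -1.2] gw 0.997 ff 0.0
```

View pics/s1.png

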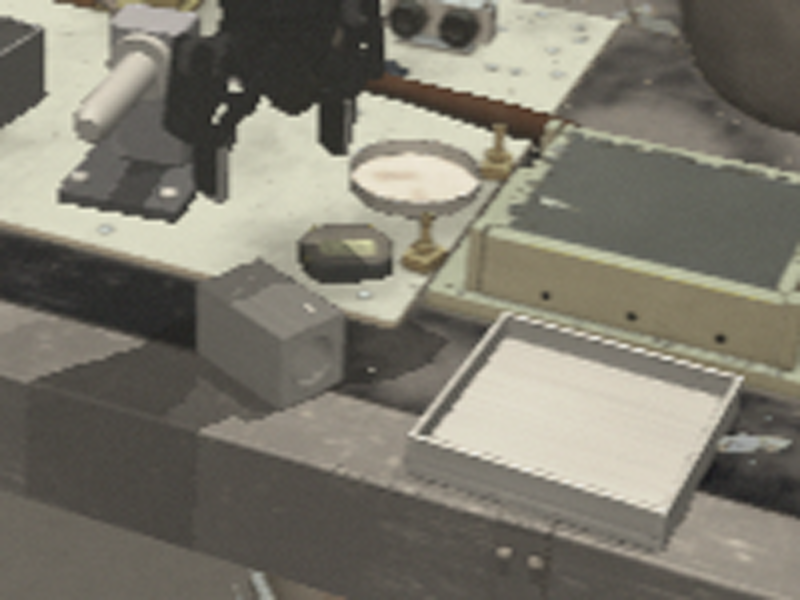

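The sleeve at (270,340) has a large bore, and the fingers are above it and aligned. Descending to grasp.

```bash
python3 -m inch '[[[0,0,30,0,0,0,1],[0,0,30,0,0,0,1],[0,0,25,0,0,0,1],[0,0,15,0,0,0,1],[0,0,10,0,0,0,1],[0,0,5,0,0,0,1],[0,0,0,0,0,0,1],[0,0,0,0,0,0,0.3],[0,0,0,0,0,0,0.3],[0,0,0,0,0,0,0.3],[0,0,0,0,0,0,0.3],[0,0,0,0,0,0,0.3],[0,0,0,0,0,0,0.3],[0,0,0,0,0,0,0.3],[0,0,0,0,0,0,0.3],[0,0,0,0,0,0,0.3],[0,0,0,0,0,0,0.3]]]' 80
```

```text
t: 5.25
position: [0.4843, -0.1474, 0.0073]
ee_rot: [0.001, 0.848, 0.53, 0.0]
ft_force: [-1.5, 1.3, 6.2]
grip_width: 0.575
finger_force: 83.7
```

```bash
python3 -m inch '[[[0,0,-20,0,0,0,0.3],[0,0,-40,0,0,0,0.3],[0,0,-40,0,0,0,0.3],[0,0,-30,0,0,0,0.3],[0,0,-10,0,0,0,0.3],[0,0,0,0,0,0,0.3]]]'
python3 - <<'E'
from h import *
go(.4997,.0087,.0783,5.8)
E
```

```text
t: 5.85
position: [0.484, -0.1472, 0.147]
ee_rot: [0.001, 0.848, 0.53, 0.001]
ft_force: [0.4, 0.6, -3.2]
grip_width: 0.58
finger_force: 83.8
t 5.85 pos [ 0.484  -0.1472  0.147 ] shift [147.1 -54.3  68.6] turn [ 2.2000e-03 -1.0000e-03  1.0164e+00] F [ 0.4  0.6 -3.2] gw 0.58 ff 83.8
```

```bash
python3 -m inch '[[[29.4,-10.9,0,0,0,0,0.3],[29.4,-10.9,0,0,0,0,0.3],[29.4,-10.9,0,0,0,0,0.3],[29.4,-10.8,0,0,0,0,0.3],[29.5,-10.8,0,0,0,0,0.3],[0,0,10,0,0,0.1452,0.3],[0,0,10,0,0,0.1452,0.3],[0,0,10,0,0,0.1452,0.3],[0,0,10,0,0,0.1452,0.3],[0,0,10,0,0,0.1452,0.3],[0,0,10,0,0,0.1452,0.3],[0,0,8.6,0,0,0.1452,0.3],[0,0,0,0,0,0,0.3],[0,0,0,0,0,0,0.3]]]'
python3 - <<'E'
from h import *
go(.4997,.0087,.0783,5.8)
p=get_image("top");s=get_image("scene")
T=[(np.cos(.1012)*x+.6489,np.sin(.1012)*x+.0239,.096) for x in(-.095,0)]
print(proj(p,T).round(1),proj(s,T).round(1))
a=cv2.resize(p["image"][160:260,210:290],(480,600),interpolation=cv2.INTER_CUBIC);b=cv2.resize(s["image"][150:275,190:257+0],(320,600),interpolation=cv2.INTER_CUBIC)
b=cv2.resize(s["image"][160:260,230:283],(320,600),interpolation=cv2.INTER_CUBIC)
cv2.imwrite("pics/pre.png",np.hstack([a,b]))
E
```

```text
t: 7.25
position: [0.4977, 0.0093, 0.0759]
ee_rot: [-0.0, 0.999, 0.052, -0.002]
ft_force: [0.4, -0.1, -2.1]
grip_width: 0.576
finger_force: 83.7
t 7.25 pos [0.4977 0.0093 0.0759] shift [ 1.9  0.8 -2.4] turn [-0.0011  0.0035  0.0028] F [ 0.4 -0.1 -2.1] gw 0.576 ff 83.7
[[251.5 213.9]
 [247.3 179.1]] [[252.1 201.4]
 [265.3 186.5]]
```

View pics/pre.png

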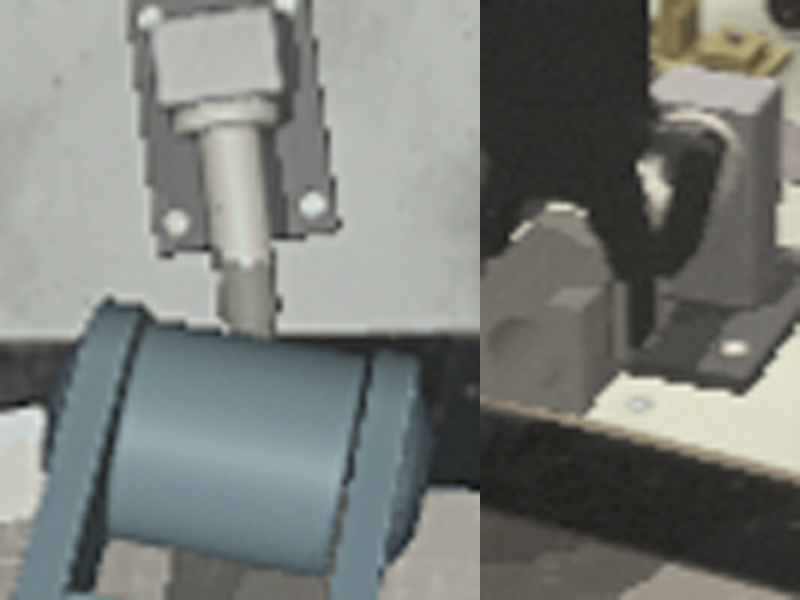

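```bash
python3 -m inch '[[[1.9,0.8,-2.2,0,0,0.003,0.3],[0,0,0,0,0,0,0.3],[6,0,0,0,0,0,0.3],[6,0,0,0,0,0,0.3],[6,0,0,0,0,0,0.3],[6,0,0,0,0,0,0.3],[6,0,0,0,0,0,0.3],[0,0,0,0,0,0,0.3]]]'
python3 - <<'E'
from h import *
x=.12;go(.6489-x*np.cos(.1012),.0239-x*np.sin(.1012),.0783,5.8);print(observe()["moment"])
E
```

```text
t: 8.15
position: [0.5319, 0.0113, 0.08]
ee_rot: [0.0, 0.999, 0.049, 0.0]
ft_force: [-0.3, 0.1, -3.4]
grip_width: 0.577
finger_force: 83.7
t 8.15 pos [0.5319 0.0113 0.08  ] shift [-2.3 -0.7  1.7] turn [ 0.0002 -0.0007 -0.0029] F [-0.3  0.1 -3.4] gw 0.577 ff 83.7
[-0.01056777  0.02373433  0.04031284]
```

```bash
python3 -m inch '[[[0,0,1,0,0,0,0.3],[5,0,0,0,0,0,0.3],[5,0,0,0,0,0,0.3],[5,0,0,0,0,0,0.3],[5,0,0,0,0,0,0.3],[0,0,0,0,0,0,0.3],[0,0,0,0,0,0,0.3]]]'
python3 - <<'E'
from h import *
x=.10;go(.6489-x*np.cos(.1012),.0239-x*np.sin(.1012),.0783,5.8);print(observe()["moment"])
E
```

```text
t: 8.85
position: [0.5509, 0.0134, 0.0788]
ee_rot: [-0.0, 0.999, 0.049, -0.0]
ft_force: [0.3, -0.5, -2.6]
grip_width: 0.577
finger_force: 83.7
t 8.85 pos [0.5509 0.0134 0.0788] shift [-1.4 -0.6  0.5] turn [-0.0001  0.0003 -0.0031] F [ 0.3 -0.5 -2.6] gw 0.577 ff 83.7
[0.02912768 0.00803209 0.0524292 ]
```

```bash
python3 -m inch '[[[6,0,0,0,0,0,0.3],[6,0,0,0,0,0,0.3],[6,0,0,0,0,0,0.3],[6,0,0,0,0,0,0.3],[6,0,0,0,0,0,0.3],[6,0,0,0,0,0,0.3],[6,0,0,0,0,0,0.3],[4,0,0,0,0,0,0.3],[2,0,0,0,0,0,0.3],[0,0,0,0,0,0,0.3],[0,0,0,0,0,0,0.3]]]'
python3 - <<'E'
from h import *
x=.04;go(.6489-x*np.cos(.1012),.0239-x*np.sin(.1012),.0783,5.8);print(observe()["moment"])
E
```

```text
t: 9.95
position: [0.5985, 0.0181, 0.0788]
ee_rot: [-0.0, 0.999, 0.049, -0.0]
ft_force: [0.0, 0.4, -3.1]
grip_width: 0.579
finger_force: 83.7
t 9.95 pos [0.5985 0.0181 0.0788] shift [10.8 -0.7  0.5] turn [-0.0001  0.0004 -0.0031] F [ 0.   0.4 -3.1] gw 0.579 ff 83.7
[-0.03028252 -0.03827179  0.04603296]
```

Still free. Creep up to the shoulder.

```bash
python3 -m inch '[[[2,0,0,0,0,0,0.3],[2,0,0,0,0,0,0.3],[2,0,0,0,0,0,0.3],[2,0,0,0,0,0,0.3],[0,0,0,0,0,0,0.3]]]'; python3 -m inch '[[[1,0,0,0,0,0,0.3],[1,0,0,0,0,0,0.3],[0,0,0,0,0,0,0.3]]]';  python3 -m inch '[[[1,0,0,0,0,0,0.3],[0.5,0,0,0,0,0,0.3],[0,0,0,0,0,0,0.3]]]'
```

```text
t: 10.45
position: [0.6024, 0.0184, 0.0785]
ee_rot: [0.0, 0.999, 0.05, -0.006]
ft_force: [-20.4, -3.9, 10.4]
grip_width: 0.576
finger_force: 85.2
t: 10.75
position: [0.6023, 0.0184, 0.0785]
ee_rot: [0.0, 0.999, 0.05, -0.009]
ft_force: [-32.4, -5.0, 17.4]
grip_width: 0.574
finger_force: 86.0
t: 11.05
position: [0.6022, 0.0184, 0.0786]
ee_rot: [0.0, 0.999, 0.05, -0.011]
ft_force: [-38.5, -6.6, 24.0]
grip_width: 0.571
finger_force: 86.4
```

```bash
python3 -m inch '[[[-3,0,0,0,0,0,0.3],[-1,0,0,0,0,0,0.3],[0,0,0,0,0,0,0.3]]]'
python3 - <<'E'
from h import *
p=get_image("top");s=get_image("scene")
a=cv2.resize(p["image"][150:240,215:275],(400,600),interpolation=cv2.INTER_CUBIC)
b=cv2.resize(s["image"][160:235,235:285],(400,600),interpolation=cv2.INTER_CUBIC)
cv2.imwrite("pics/home.png",np.hstack([a,b]))
E
```

```text
t: 11.35
position: [0.6024, 0.0185, 0.0783]
ee_rot: [0.0, 0.999, 0.05, -0.005]
ft_force: [-15.5, -3.1, 7.2]
grip_width: 0.575
finger_force: 84.6
```

View pics/home.png

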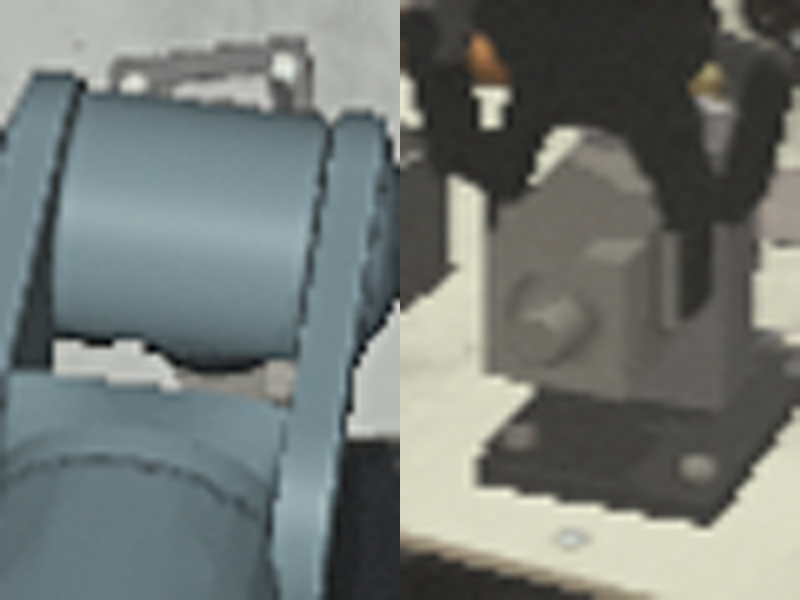

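```bash
python3 -m inch '[[[-4,0,0,0,0,0,0.3],[0,0,-1.5,0,0,0,0.3],[0,0,0,0,0,0,0.3],[2,0,0,0,0,0,0.3],[2,0,0,0,0,0,0.3],[1,0,0,0,0,0,0.3],[0,0,0,0,0,0,0.3]]]';  python3 -m inch '[[[-5,0,0,0,0,0,0.3],[0,-1.5,1,0,0,0,0.3],[0,0,0,0,0,0,0.3],[2,0,0,0,0,0,0.3],[2,0,0,0,0,0,0.3],[2,0,0,0,0,0,0.3],[0,0,0,0,0,0,0.3]]]'
python3 - <<'E'
from h import *
s=get_image("scene")
for dx in(0,-.005):
  a=.1012;R=np.array([[np.cos(a),-np.sin(a),0],[np.sin(a),np.cos(a),0],[0,0,1]])
  f=lambda x,y,z:(R@[x+dx,y,z])+[.6489,.0239,.006]
  for d in(0,.005):
    q=proj(s,[f(-.080-d,y,.09+z) for y,z in((-.025,-.025),(.025,-.025),(-.025,.025))]+[f(-.095,0,.09)])
    print(dx,d,((q-[235,160])*8+[400,0]).round())
E
```

```text
t: 12.15
position: [0.6024, 0.0184, 0.0801]
ee_rot: [0.0, 0.999, 0.05, -0.007]
ft_force: [-25.1, -4.5, 13.4]
grip_width: 0.576
finger_force: 85.6
t: 12.85
position: [0.6021, 0.0201, 0.0788]
ee_rot: [0.0, 0.999, 0.05, -0.009]
ft_force: [-30.7, -4.3, 16.1]
grip_width: 0.576
finger_force: 85.8
0 0 [[626. 391.]
 [486. 366.]
 [625. 255.]
 [537. 331.]]
0 0.005 [[620. 398.]
 [480. 373.]
 [619. 262.]
 [537. 331.]]
-0.005 0 [[620. 398.]
 [480. 373.]
 [619. 262.]
 [531. 338.]]
-0.005 0.005 [[615. 405.]
 [474. 379.]
 [614. 268.]
 [531. 338.]]
```

The stop sits at the same x with the sleeve shifted in z and y, and the picture's corner matches the home model. So the sleeve is home against the shoulder. Pulling it off.

```bash
python3 -m inch '[[[-5,0,0,0,0,0,0.3],[-2,1.5,0.5,0,0,0,0.3],[-6,0,0,0,0,0,0.3],[-8,0,0,0,0,0,0.3],[-8,0,0,0,0,0,0.3],[-8,0,0,0,0,0,0.3],[-8,0,0,0,0,0,0.3],[-8,0,0,0,0,0,0.3],[-8,0,0,0,0,0,0.3],[-8,0,0,0,0,0,0.3],[-8,0,0,0,0,0,0.3],[-8,0,0,0,0,0,0.3],[-10,0,0,0,0,0,0.3],[-10,0,0,0,0,0,0.3],[-10,0,0,0,0,0,0.3],[-10,0,0,0,0,0,0.3],[0,0,-30,0,0,0,0.3],[0,0,-30,0,0,0,0.3],[0,0,0,0,0,0,0.3]]]'
python3 - <<'E'
from h import *
go(.4904,-.3387,.15,-2.6)
E
```

```text
t: 14.8
position: [0.4864, 0.006, 0.1433]
ee_rot: [0.001, 0.999, 0.049, 0.005]
ft_force: [1.4, -0.5, -2.5]
grip_width: 0.576
finger_force: 83.9
t 14.8 pos [0.4864 0.006  0.1433] shift [-29.8 343.4  -6. ] turn [ 0.0023 -0.0091  0.1435] F [ 1.4 -0.5 -2.5] gw 0.576 ff 83.9
```

```bash
python3 -m inch '[[[-4,25,0,0,0,0,0.3],[-4,40,0,0,0,0,0.3],[-4,40,0,0,0,0,0.3],[-4,40,0,0,0,0,0.3],[-4,40,0,0,0,0,0.3],[-4,40,0,0,0,0,0.3],[-4,40,0,0,0,0,0.3],[-4,40,0,0,0,0,0.3],[-3,38,0,0,0,0,0.3],[0,0,0,0,0,0.1435,0.3],[0,0,0,0,0,0,0.3],[0,0,0,0,0,0,0.3]]]'
python3 - <<'E'
from h import *
go(.4854,-.3387,.0203,-2.6)
E
```

```text
t: 16.0
position: [0.4817, -0.3371, 0.1374]
ee_rot: [-0.001, 1.0, -0.021, -0.001]
ft_force: [0.3, -0.2, -1.8]
grip_width: 0.579
finger_force: 84.3
t 16.0 pos [ 0.4817 -0.3371  0.1374] shift [  3.9   1.6 117.1] turn [-0.0017  0.0017  0.0029] F [ 0.3 -0.2 -1.8] gw 0.579 ff 84.3
```

```bash
python3 -m inch '[[[3.5,1.5,30,0,0,0,0.3],[0,0,30,0,0,0,0.3],[0,0,25,0,0,0,0.3],[0,0,15,0,0,0,0.3],[0,0,8,0,0,0,0.3],[0,0,4,0,0,0,0.3],[0,0,2,0,0,0,0.3],[0,0,0,0,0,0,0.3],[0,0,0,0,0,0,0.3]]]'
```

```text
t: 16.9
position: [0.4864, -0.3403, 0.0259]
ee_rot: [0.001, 1.0, -0.023, 0.001]
ft_force: [0.2, 0.6, -2.3]
grip_width: 0.573
finger_force: 84.5
```

```bash
python3 -m inch '[[[0,0,2,0,0,0,0.3],[0,0,2,0,0,0,0.3],[0,0,0,0,0,0,0.3]]]'; python3 -m inch '[[[0,0,1,0,0,0,0.3],[0,0,1,0,0,0,0.3],[0,0,0,0,0,0,0.3]]]'
```

```text
t: 17.2
position: [0.4857, -0.3396, 0.0206]
ee_rot: [-0.0, 1.0, -0.023, -0.0]
ft_force: [-0.5, -0.8, -3.0]
grip_width: 0.577
finger_force: 84.5
t: 17.5
position: [0.4859, -0.3398, 0.0194]
ee_rot: [-0.0, 1.0, -0.023, -0.0]
ft_force: [-2.3, 1.1, 3.1]
grip_width: 0.578
finger_force: 84.9
```

```bash
python3 -m inch '[[[0,0,0,0,0,0,0.8],[0,0,0,0,0,0,0.8],[0,0,0,0,0,0,0.8],[0,0,0,0,0,0,0.8],[0,0,-10,0,0,0,0.8],[0,0,-30,0,0,0,0.8],[0,0,-40,0,0,0,1],[0,0,-40,0,0,0,1],[0,0,-30,0,0,0,1],[0,0,0,0,0,0,1]]]'
python3 - <<'E'
from h import *
go(.4902,.1498,.13,100)
E
```

```text
t: 18.5
position: [0.4884, -0.3422, 0.1757]
ee_rot: [0.004, 1.0, -0.023, 0.004]
ft_force: [0.4, 1.0, 0.6]
grip_width: 0.997
finger_force: 0.0
t 18.5 pos [ 0.4884 -0.3422  0.1757] shift [ -20.8 -491.9   41.7] turn [ 1.3200e-02  1.0000e-03 -1.7906e+00] F [0.4 1.  0.6] gw 0.997 ff 0.0
```

```bash
python3 -m inch '[[[-2,-35,0,0,0,0,1],[-2,-38,0,0,0,0,1],[-2,-38,0,0,0,0,1],[-2,-38,0,0,0,0,1],[-2,-38,0,0,0,0,1],[-2,-38,0,0,0,0,1],[-2,-38,0,0,0,0,1],[-2,-38,0,0,0,0,1],[-1,-38,0,0,0,0,1],[-1,-38,0,0,0,0,1],[-1,-38,0,0,0,0,1],[-1,-38,0,0,0,0,1],[-1,-39,0,0,0,0,1],[0,0,0,0,0,0,1]]]'
python3 -m inch '[[[0,0,4,0,0,-0.1492,1],[0,0,4,0,0,-0.1492,1],[0,0,4,0,0,-0.1492,1],[0,0,4,0,0,-0.1492,1],[0,0,4,0,0,-0.1492,1],[0,0,4,0,0,-0.1492,1],[0,0,4,0,0,-0.1492,1],[0,0,4,0,0,-0.1492,1],[0,0,3,0,0,-0.1492,1],[0,0,3,0,0,-0.1492,1],[0,0,3,0,0,-0.1492,1],[0,0,0,0,0,-0.1492,1],[0,0,0,0,0,0,1],[0,0,0,0,0,0,1]]]'
python3 - <<'E'
from h import *
go(.4902,.1498,.006,100)
p=get_image("scene")
cv2.imwrite("pics/s2.png",cv2.resize(p["image"][150:330,170:430],(780,540),interpolation=cv2.INTER_CUBIC))
E
```

```text
t: 19.9
position: [0.4863, 0.1561, 0.1685]
ee_rot: [-0.0, 1.0, -0.02, -0.0]
ft_force: [0.2, -0.4, 1.0]
grip_width: 0.997
finger_force: 0.0
t: 21.3
position: [0.4871, 0.1523, 0.1277]
ee_rot: [-0.0, 0.644, 0.765, -0.0]
ft_force: [0.6, 0.3, 0.6]
grip_width: 0.997
finger_force: 0.0
t 21.3 pos [0.4871 0.1523 0.1277] shift [ -3.    2.7 121.7] turn [-0.0004  0.0001 -0.0039] F [0.6 0.3 0.6] gw 0.997 ff 0.0
```

View pics/s2.png

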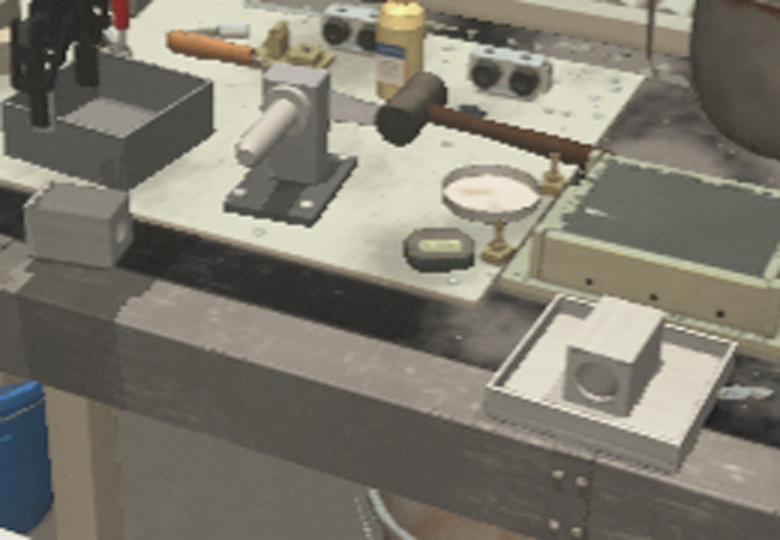

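The good sleeve lies flat in the tray at (612,355). The one left at (80,225) has a clearly small bore. Grasping that one.

```bash
python3 -m inch '[[[-3,2.5,30,0,0,-0.003,1],[0,0,30,0,0,0,1],[0,0,30,0,0,0,1],[0,0,15,0,0,0,1],[0,0,10,0,0,0,1],[0,0,6,0,0,0,1],[0,0,0,0,0,0,1],[0,0,0,0,0,0,0.3],[0,0,0,0,0,0,0.3],[0,0,0,0,0,0,0.3],[0,0,0,0,0,0,0.3],[0,0,0,0,0,0,0.3],[0,0,0,0,0,0,0.3],[0,0,0,0,0,0,0.3],[0,0,0,0,0,0,0.3]]]' 80
python3 -m inch '[[[0,0,-15,0,0,0,0.3],[0,0,-40,0,0,0,0.3],[0,0,-40,0,0,0,0.3],[0,0,-40,0,0,0,0.3],[0,0,-35,0,0,0,0.3],[0,0,0,0,0,0,0.3]]]'
python3 - <<'E'
from h import *
go(.6640,.2218,.15,83)
E
```

```text
t: 22.85
position: [0.4912, 0.1503, 0.008]
ee_rot: [0.001, 0.642, 0.767, 0.001]
ft_force: [-1.2, -0.5, 5.6]
grip_width: 0.576
finger_force: 83.4
t: 23.45
position: [0.4933, 0.1505, 0.1823]
ee_rot: [0.004, 0.642, 0.767, 0.004]
ft_force: [1.0, 0.1, -2.0]
grip_width: 0.576
finger_force: 83.8
t 23.45 pos [0.4933 0.1505 0.1823] shift [ 40.1 180.2  34.1] turn [ 0.0105 -0.0005  0.2995] F [ 1.   0.1 -2. ] gw 0.576 ff 83.8
```

```bash
python3 -m inch '[[[8,30,0,0,0,0,0.3],[8,38,0,0,0,0,0.3],[8,38,0,0,0,0,0.3],[8,38,0,0,0,0,0.3],[8,36,0,0,0,0,0.3],[0,0,0,0,0,0.1497,0.3],[0,0,0,0,0,0.1497,0.3],[0,0,10,0,0,0,0.3],[0,0,0,0,0,0,0.3],[0,0,0,0,0,0,0.3]]]'
python3 - <<'E'
from h import *
go(.6640,.2218,.022,83)
E
```

```text
t: 24.45
position: [0.6593, 0.2211, 0.1651]
ee_rot: [-0.001, 0.748, 0.663, -0.001]
ft_force: [-0.4, -0.3, -2.2]
grip_width: 0.573
finger_force: 84.3
t 24.45 pos [0.6593 0.2211 0.1651] shift [  1.4   5.  143.1] turn [-0.0028  0.0008  0.002 ] F [-0.4 -0.3 -2.2] gw 0.573 ff 84.3
```

```bash
python3 -m inch '[[[1,4,30,0,0,0,0.3],[0,0,30,0,0,0,0.3],[0,0,25,0,0,0,0.3],[0,0,20,0,0,0,0.3],[0,0,15,0,0,0,0.3],[0,0,10,0,0,0,0.3],[0,0,6,0,0,0,0.3],[0,0,0,0,0,0,0.3],[0,0,0,0,0,0,0.3]]]'; python3 -m inch '[[[0,0,2,0,0,0,0.3],[0,0,2,0,0,0,0.3],[0,0,1,0,0,0,0.3],[0,0,0,0,0,0,0.3]]]'
```

```text
t: 25.35
position: [0.6652, 0.2219, 0.0319]
ee_rot: [0.0, 0.749, 0.663, 0.001]
ft_force: [-0.1, -1.0, -2.5]
grip_width: 0.577
finger_force: 84.5
t: 25.75
position: [0.6643, 0.2218, 0.0257]
ee_rot: [-0.0, 0.749, 0.663, -0.0]
ft_force: [0.5, -1.4, -1.5]
grip_width: 0.576
finger_force: 84.5
```

```bash
python3 -m inch '[[[0,0,2,0,0,0,0.3],[0,0,2,0,0,0,0.3],[0,0,1,0,0,0,0.3],[0,0,0,0,0,0,0.3]]]';  python3 -m inch '[[[0,0,0,0,0,0,0.75],[0,0,0,0,0,0,0.75],[0,0,0,0,0,0,0.75],[0,0,0,0,0,0,0.75],[0,0,-10,0,0,0,0.75],[0,0,-30,0,0,0,0.75],[0,0,-40,0,0,0,0.75],[0,0,-40,0,0,0,0.75],[0,0,-40,0,0,0,0.75],[0,-40,0,0,0,0,0.75],[0,-40,0,0,0,0,0.75],[0,-40,0,0,0,0,0.75],[0,-40,0,0,0,0,0.75],[0,-40,0,0,0,0,0.75],[0,0,0,0,0,0,0.75],[0,0,0,0,0,0,0.75]]]'
python3 - <<'E'
from h import *
t=get_image("top");p=get_image("scene")
a=cv2.resize(t["image"][140:290,140:420],(800,428));b=cv2.resize(p["image"][150:330,130:430],(800,480))
cv2.imwrite("pics/end.png",cv2.resize(np.vstack([a,b]),None,fx=.66,fy=.66))
E
```

```text
t: 26.15
position: [0.6642, 0.2218, 0.0205]
ee_rot: [-0.0, 0.749, 0.663, -0.0]
ft_force: [0.2, -0.0, -2.6]
grip_width: 0.578
finger_force: 84.5
t: 27.75
position: [0.4658, 0.2465, 0.1819]
ee_rot: [0.001, 0.749, 0.663, 0.001]
ft_force: [0.6, -0.1, 0.3]
grip_width: 0.75
finger_force: 0.0
```

View pics/end.png

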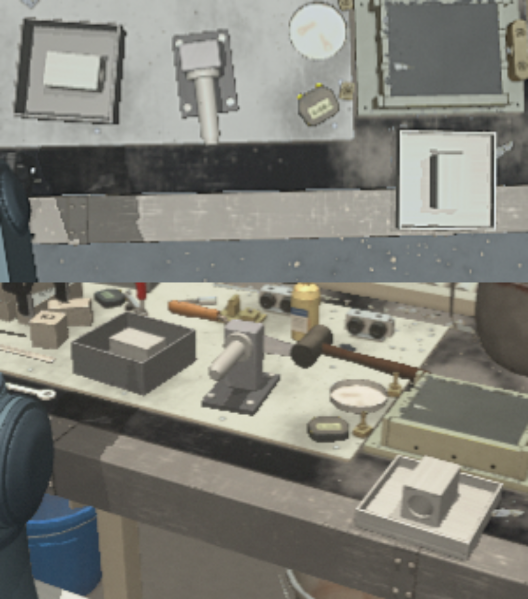

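The top view shows the undersized sleeve lying in the bin at (72,72) and the good one flat in the tray at (448,180). The gripper is clear of both.

```bash
python3 -c "
from plant import *
print(job_done())"
```

```text
the job is handed in; nothing more can be done
None
```

The good sleeve (the right-hand one, on the tray's side) went home against the shoulder and now lies flat in the tray; the undersized one is in the deep bin, judged by its visibly smaller bore in the pictures and not tried on the pin; both are released and the job is handed in at about 28 s.

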